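# Close up the row of dominoes on the rack

## Task

Put the three stray dominoes back on the bamboo domino rack beside the two already there, so that all five stand upright on the ledge in one row, leaning flat on the sloping backrest with their spots to the front. Close the row up against the rack's left-hand end (your left, facing its front), each domino touching the next with no visible gaps, without shifting the rack on the table or disturbing the cup, bowl, paperweight and coasters.

Things in the scene. Friction and masses are not known exactly. Their poses are not given: they have to be found in the camera images.
- rack: Loose bamboo domino rack, 0.55 kg, rubber feet, 284 long (y) x 88 deep x 54 mm high. Origin: centre of its 284 mm length, on the table, 6 mm ahead of mid-depth; front is -x, roughly to the robot; +y is its left end seen from the front; z up. Its backrest leans back 40 deg from vertical: the face rises along U = (0.643, 0, 0.766), looks along N = (-0.766, 0, 0.643) in these axes.
- rack_corner (a point): Left end of the ledge: the point where ledge, backrest face and left cheek's inner face meet, at (-10, 135, 18) mm in the rack's axes (same axes). Ledge: 270 mm along -y to the right cheek, 14.5 mm deep along N, then a lip 4 mm thick standing 4 mm above it along U. Cheeks: 7 mm thick, 32 mm high along U, 18.5 mm deep along N. Backrest: 44 mm up U, 8 mm thick.
- rack_seat (a point): Where the centre of a domino is when it stands seated in the leftmost place against the left cheek, at (2.1, 122, 41.8) mm in the rack's axes (same axes): 52 mm side along U, blank back flat on the backrest, bottom on the ledge, top 8 mm above the backrest's edge. The next places follow every 26 mm along -y.
- domino_1_mid (a point): One of the three strays, lying spots up on the table in front of the rack. Domino 52 x 26 x 12 mm, ivory resin with black spots, 25 g, edges rounded 1.5 mm. Point at its very centre; its x axis runs along the 52 mm, y along the 26 mm, z out of the spotted face.
- domino_2_mid (a point): One of the three strays, lying spots up on the table in front of the rack. Domino 52 x 26 x 12 mm, ivory resin with black spots, 25 g, edges rounded 1.5 mm. Point at its very centre; its x axis runs along the 52 mm, y along the 26 mm, z out of the spotted face.
- domino_3_mid (a point): One of the three strays, lying spots up on the table in front of the rack. Domino 52 x 26 x 12 mm, ivory resin with black spots, 25 g, edges rounded 1.5 mm. Point at its very centre; its x axis runs along the 52 mm, y along the 26 mm, z out of the spotted face.
- domino_a_mid (a point): Already seated on the rack, first from its left-hand (+y) end, 1 to 6 mm from the cheek; x axis up the backrest. Domino 52 x 26 x 12 mm, ivory resin with black spots, 25 g, edges rounded 1.5 mm. Point at its very centre; its x axis runs along the 52 mm, y along the 26 mm, z out of the spotted face.
- domino_b_mid (a point): Already seated on the rack, next to the right of domino a with a gap of a few mm; x axis up the backrest. Domino 52 x 26 x 12 mm, ivory resin with black spots, 25 g, edges rounded 1.5 mm. Point at its very centre; its x axis runs along the 52 mm, y along the 26 mm, z out of the spotted face.
- dice_cup: Bystander: blue plastic dice cup, upright, 72 mm across the rim, 95 mm high. Origin: centre of its underside.
- nut_bowl: Bystander: empty stainless steel nut bowl, 124 mm across, 50 mm high. Origin: centre of its underside.
- paperweight: Bystander: round glass paperweight, 74 mm across, 56 mm high. Origin: centre of its underside.
- coaster_rack: Bystander: slotted bamboo rack with four cork-backed coasters on edge, 110 x 105 mm, 105 mm high, one piece of 0.85 kg. Origin: centre of its underside.
There are look-alikes about, which are no part of the job. What is shaped like the part that bears domino_3_mid but brown or orange is not meant.

How it is judged (in metres and radians):
On the way:
1. all three strays stand seated on the ledge, let go (x of domino_1_mid in the frame of rack between -0.00088 and 0.00512 m and z of domino_1_mid in the frame of rack between 0.03877 and 0.04477 m and angle between domino_1_mid's own z axis and vertical between 0.79 and 0.96 rad and angle between the y axis of each of domino_1_mid, domino_2_mid, domino_3_mid and the y axis of rack, either way round below 0.08 rad and y of each of domino_1_mid, domino_2_mid, domino_3_mid in the frame of rack above -0.14 m and contact force between the fingers and domino_1 below 0.05 N and x of domino_2_mid in the frame of rack between -0.00088 and 0.00512 m and z of domino_2_mid in the frame of rack between 0.03877 and 0.04477 m and angle between domino_2_mid's own z axis and vertical between 0.79 and 0.96 rad and contact force between the fingers and domino_2 below 0.05 N and x of domino_3_mid in the frame of rack between -0.00088 and 0.00512 m and z of domino_3_mid in the frame of rack between 0.03877 and 0.04477 m and angle between domino_3_mid's own z axis and vertical between 0.79 and 0.96 rad and contact force between the fingers and domino_3 below 0.05 N), for 0.2 s.
At the end, for the whole second after the job is handed in: All five dominoes at rest on the ledge: centres within 3 mm of seated depth and height, spots outwards, flat to the backrest and square to the row within 4 degrees; row shut against the left (+y) cheek with at most 2 mm slack in all; rack upright, moved under 6 mm (x of domino_a_mid in the frame of rack between -0.00088 and 0.00512 m and z of domino_a_mid in the frame of rack between 0.03877 and 0.04477 m and angle between domino_a_mid's own z axis and vertical between 0.79 and 0.96 rad and angle between the y axis of each of domino_a_mid, domino_b_mid, domino_1_mid, domino_2_mid, domino_3_mid and the y axis of rack, either way round below 0.08 rad and y of each of domino_a_mid, domino_b_mid, domino_1_mid, domino_2_mid, domino_3_mid in the frame of rack above 0.016 m and linear speed of each of domino_a, domino_b, domino_1, domino_2, domino_3 below 0.01 m/s and x of domino_b_mid in the frame of rack between -0.00088 and 0.00512 m and z of domino_b_mid in the frame of rack between 0.03877 and 0.04477 m and angle between domino_b_mid's own z axis and vertical between 0.79 and 0.96 rad and x of domino_1_mid in the frame of rack between -0.00088 and 0.00512 m and z of domino_1_mid in the frame of rack between 0.03877 and 0.04477 m and angle between domino_1_mid's own z axis and vertical between 0.79 and 0.96 rad and x of domino_2_mid in the frame of rack between -0.00088 and 0.00512 m and z of domino_2_mid in the frame of rack between 0.03877 and 0.04477 m and angle between domino_2_mid's own z axis and vertical between 0.79 and 0.96 rad and x of domino_3_mid in the frame of rack between -0.00088 and 0.00512 m and z of domino_3_mid in the frame of rack between 0.03877 and 0.04477 m and angle between domino_3_mid's own z axis and vertical between 0.79 and 0.96 rad and distance of rack from where it was at the start of the episode below 0.006 m and angle between rack's own z axis and vertical below 0.03 rad); the robot touches nothing.
It fails at once if the dice cup is pushed more than 15 mm or tipped (distance of dice_cup from where it was at the start of the episode above 0.015 m or angle between dice_cup's own z axis and vertical above 0.3 rad).
It fails at once if the nut bowl is pushed more than 15 mm or tipped (distance of nut_bowl from where it was at the start of the episode above 0.015 m or angle between nut_bowl's own z axis and vertical above 0.3 rad).
It fails at once if the paperweight is pushed more than 15 mm or tipped (distance of paperweight from where it was at the start of the episode above 0.015 m or angle between paperweight's own z axis and vertical above 0.3 rad).
It fails at once if the coaster rack is pushed more than 15 mm or tipped (distance of coaster_rack from where it was at the start of the episode above 0.015 m or angle between coaster_rack's own z axis and vertical above 0.3 rad).
It also fails if it takes over 67 s, if anything falls off the work surface, if the arm or the gripper's body presses on something with over 40 N, if the wrist force passes 120 N, or if a joint passes its speed limit or range.

## Robot

A 6-joint arm with a two-finger parallel gripper is mounted at the origin on the work surface. World frame = base frame: x ahead of the robot, y to its left, z up, the work surface at z = 0. Lengths are in mm, angles in rad, forces in N, time in s.
With the tool pointing down it reaches from about 275 to 750 mm from the base axis. Payload 10.2 kg.
Tool frame: the origin (TCP) lies at the very end of the fingers, on their centre line; the grasp point (between the pads) lies 19 mm behind it; z points along the fingers, y is the line along which they close (so a half turn about z gives the same grasp; the last joint's range is limited). The gripper opens to 85 mm and grips with 20 to 120 N. Pads are 22 mm wide; open, the fingers measure 114 mm over their backs; the gripper's body (76 mm by 85 mm) begins 54 mm behind the grasp point. The pads swing forward as they close: fully open they stand 13 mm farther back than shut.
Start: joints at [1.114, 0.313, 1.498, -0, 1.331, -0.223], TCP at [121.642, 510.719, 231.294] pointing down, gripper open.
Joint ranges: [-2.94, 2.94], [-0.97, 2.17], [0.19, 2.56], [-1.23, 4.37], [0.02, 3.11], [-2.88, 2.88]. Speed limits (rad/s): [2.39, 2.39, 3.01, 3.14, 3.14, 3.14].

## Interface

Orientations are given as a unit quaternion [w, x, y, z].
In Python, from rig import ctrl gives the robot as it stands.
- The arm moves only by the tool step_arm, never from a script. Its argument "increments" is a list of rows, each a list of 3 entries, a list of its own where there are three numbers: the shift along the tool's x, y, z in cm, then the turn, a rotation vector about the tool's x, y, z in degrees, then the opening in per cent of the stroke, from 0 (shut) to 100 (fully open). A call has 1 to 8 rows; each row is the pose to reach, as a shift and turn from the pose commanded when the call began, along the tool's axes at that moment; what a row does not reach only later rows make up. A row lasts 1/8 s, in which the tool goes at most 62.5 mm and 10.7 degrees, less where a joint would pass 70% of its speed; a pose out of reach is approached as far as the arm can. A call with a gripper value outside its range is refused whole. The fingers move at their own pace and stop on an object; "squeeze" is the grip in N (left out, the last holds). Time passes only in rows, so rows that repeat a pose let the fingers close. It gives the time, the measured TCP pose, the force, the opening and the grip force at its end, in the units of the state.
- ctrl.sense(): the state, without advancing time (a new reading comes with each control period).
- ctrl.capture(name): name is "side" or "top" or "wrist"; returns a dict with "img" (400x640x3 uint8, red, green, blue), "fx", "fy", "cx", "cy" (pixels), "extrinsics" (4x4, takes a point from camera to world coordinates). Camera axes: x right, y down, z forward; pixel columns grow to the right and rows downward; lengths in mm; the calibration is good to about 2 mm. A picture is of the moment at which its call begins. There is no depth.
- ctrl.finish_job(): hands the job in; it is judged then, once.
The state is a dict: "time_s": time; "joints": joint angles; "dq": joint speeds; "tau": joint torques, N m; "eef_pos": TCP position; "ee_rot": TCP orientation; "force": force on the tool from outside, world axes, zero at the start; "wrist_torque": the same for the moment, N m; "grip_width": opening from 0.0 (shut) to 1.0 (fully open); "grip_force": force on a finger pad.
Only numpy, scipy, OpenCV 4.12 (cv2) and the standard library are available. Lean on these libraries where they do the work, as an engineer would, in place of code of your own. Each camera call takes 0.05 s, during which the arm holds its last target. There are 200 camera calls.

## Working session

There is one attempt and no reset: what is moved stays moved. The work goes in short steps, Python scripts to look and compute and a tool call to move; the robot and the scene stay as the last step left them, time stands still between calls to the robot, and variables do not carry over. Pictures are saved under pics/ and viewed, at most 10 in all, crops included, and the job is handed in when it is done.

Besides the shell and the picture viewer there is one more tool, called as a command line: name --argument value ..., lists and objects as JSON in quotes. step_arm: Moves the arm, as the interface text tells. Its arguments: {"type":"object","properties":{"increments":{"type":"array"},"squeeze":{"type":"number"}},"required":["increments"]}

```bash
ls; mkdir -p pics; python3 - <<'E'
from rig import ctrl
import cv2,pickle
d={}
for n in("top","side","wrist"):
    c=ctrl.capture(n);d[n]=c;cv2.imwrite(f"pics/{n}0.png",c["img"][:,:,::-1]);print(n,c["fx"],c["cx"],c["cy"],c["extrinsics"].round(3).tolist() if hasattr(c["extrinsics"],'round') else c["extrinsics"])
pickle.dump(d,open("c0.pkl","wb"));print(ctrl.sense())
E
```

```text
pics
top 461.9662810667891 326.1122377821902 201.00269501542581 [[-0.021, -0.995, 0.1, 401.773], [-1.0, 0.019, -0.025, 15.577], [0.023, -0.101, -0.995, 1181.15], [0.0, 0.0, 0.0, 1.0]]
side 429.3564545944385 317.5262379666517 199.99976586846526 [[-0.879, -0.313, 0.361, 33.25], [-0.477, 0.589, -0.652, 919.925], [-0.009, -0.745, -0.667, 995.268], [0.0, 0.0, 0.0, 1.0]]
wrist 295.0377826917207 315.03768652737455 204.0611890483034 [[0.232, 0.924, 0.304, 43.808], [0.973, -0.22, -0.073, 528.135], [-0.001, 0.313, -0.95, 372.911], [0.0, 0.0, 0.0, 1.0]]
{'time_s': 0.15, 'joints': array([ 1.11359841e+00,  3.13288515e-01,  1.49824009e+00,  1.45689595e-05,
        1.33102420e+00, -2.23409953e-01]), 'dq': array([ 0.00031334, -0.00089827, -0.00329185, -0.00026963, -0.00185263,
        0.00022979]), 'tau': array([ 2.13539854e-03, -4.12364030e+01, -2.59803808e+01, -1.82417880e-04,
        3.14111647e-03,  1.28749039e-05]), 'eef_pos': array([121.54990449, 510.53769017, 230.89187331]), 'ee_rot': array([-1.66906178e-04,  1.16629660e-01,  9.93175358e-01, -4.50183579e-04]), 'force': array([-0.09693924,  0.84921381, -0.16295862]), 'wrist_torque': array([-0.00695843, -0.02356778, -0.03595562]), 'grip_force': 0.0, 'grip_width': 1.0020682127693459}
```

View pics/top0.png

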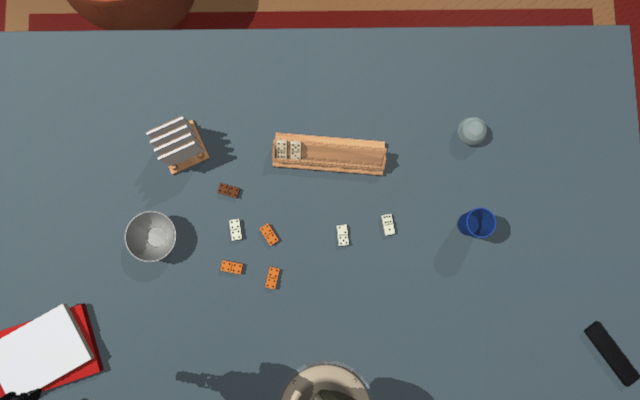

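View pics/side0.png

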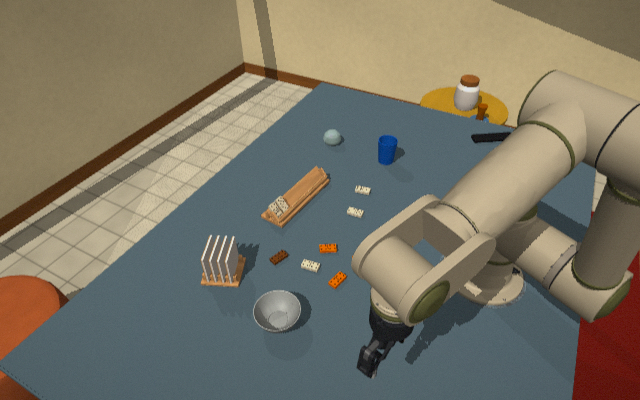

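The top view shows the rack at about (273..386, 133..175), with dominoes a and b at (281,149) and (296,150). The ivory strays are at (235,230), (342,236) and (388,225). The side view shows the same layout, with the arm clear of everything.

```bash
cat > h.py <<'E'
import numpy as np,cv2
def rays(c,px):
    px=np.atleast_2d(px).astype(float);E=np.array(c["extrinsics"])
    d=np.c_[(px[:,0]-c["cx"])/c["fx"],(px[:,1]-c["cy"])/c["fy"],np.ones(len(px))]@E[:3,:3].T
    return E[:3,3],d
def plane(c,px,z):
    o,d=rays(c,px);return o+d*((z-o[2])/d[:,2])[:,None]
def proj(c,P):
    E=np.array(c["extrinsics"]);q=(np.atleast_2d(P)-E[:3,3])@E[:3,:3]
    return np.c_[q[:,0]/q[:,2]*c["fx"]+c["cx"],q[:,1]/q[:,2]*c["fy"]+c["cy"]]
def ivory(c,lo=120,sat=75):
    h=cv2.cvtColor(c["img"],cv2.COLOR_RGB2HSV)
    m=((h[...,1]<sat)&(h[...,2]>lo)&(c["img"][...,0].astype(int)>=c["img"][...,2].astype(int))).astype(np.uint8)
    return cv2.morphologyEx(m,cv2.MORPH_CLOSE,np.ones((5,5)))
def rects(c,z,lo=120,amin=60,amax=1e9,sat=75):
    out=[]
    for k in cv2.findContours(ivory(c,lo,sat),cv2.RETR_EXTERNAL,cv2.CHAIN_APPROX_NONE)[0]:
        a=cv2.contourArea(k)
        if not amin<a<amax: continue
        P=plane(c,k[:,0],z)[:,:2].astype(np.float32)
        (ctr,sz,an)=cv2.minAreaRect(P)
        if sz[0]<sz[1]: sz=sz[::-1];an+=90
        an=(an+90)%180-90
        out.append((k[:,0].mean(0).round(),np.round(ctr,1),np.round(sz,1),round(an,1)))
    return out
E
python3 - <<'E'
import pickle;from h import *
d=pickle.load(open("c0.pkl","rb"))
for n in("top","side"):
    for r in rects(d[n],12,130,25,400): print(n,*r)
t=d["top"]
for nm,px,z in[("front-left base",(273,170),0),("front-right base",(385,175),0),("back-left top",(275,133),52),("back-right top",(386,139),52),("cup",(480,223),90),("bowl",(151,237),50),("coaster",(180,147),60),("pw",(472,131),30)]:
    print(nm,plane(t,px,z).round()[0])
cv2.imwrite("pics/crop0.png",cv2.resize(t["img"][110:290,200:410,::-1],None,fx=3.8,fy=3.3,interpolation=cv2.INTER_CUBIC)[:600,:800])
E
```

```text
top [295. 395.] [45.3 71.9] [25.9 19.4] -23.5
top [ 15. 329.] [225.  752.6] [86.5 16.5] -61.6
top [ 70. 352.] [166.8 615.5] [204.2 101.1] -13.5
top [342. 235.] [433.  -52.2] [52.9 27.7] 5.0
top [235. 229.] [452.5 217.6] [53.1 26.5] 7.9
top [388. 224.] [ 457.4 -168.4] [53.2 28.1] 9.5
side [472. 288.] [10.  79.1] [46.4 30.1] -27.5
side [310. 265.] [449.5 221. ] [52.7 35. ] 8.7
side [218. 260.] [705.1 332. ] [204.2  94.3] -56.0
side [355. 212.] [429.4 -47.9] [51.5 38.7] 5.6
side [278. 206.] [667.9  43.6] [80.5 62.2] 81.7
side [362. 189.] [ 453.4 -164.1] [52.5 40.3] 10.6
side [597. 190.] [-279.9 -546.2] [244.1  36.1] 89.9
front-left base [604. 122.   0.]
front-right base [ 586. -168.    0.]
back-left top [688. 111.  52.]
back-right top [ 668. -165.   52.]
cup [ 452. -377.   90.]
bowl [436. 413.  50.]
coaster [654. 343.  60.]
pw [ 691. -391.   30.]
```

step_arm --increments '[[[-35,-31,6],[0,0,-10],55],[[-35,-31,6],[0,0,-10],55],[[-35,-31,6],[0,0,-10],55],[[-35,-31,6],[0,0,-10],55],[[-35,-31,6],[0,0,-10],55],[[-35,-31,6],[0,0,-10],55],[[-35,-31,6],[0,0,-10],55],[[-35,-31,6],[0,0,-10],55]]' --squeeze 25

```text
time_s: 1.15
eef_pos: [391.3, 125.8, 170.9]
ee_rot: [-0.0, 0.031, 1.0, -0.0]
force: [-0.1, -0.1, -0.2]
grip_width: 0.55
grip_force: 0.0
```

step_arm --increments '[[[-9.6,-12,2],[0,0,0],55],[[-9.6,-12,2],[0,0,0],55],[[-9.6,-12,2],[0,0,0],55],[[-9.6,-12,2],[0,0,0],55]]'

```text
time_s: 1.65
eef_pos: [479.4, 1.3, 150.6]
ee_rot: [-0.001, 0.031, 1.0, 0.0]
force: [0.5, 0.7, -0.1]
grip_width: 0.549
grip_force: 0.0
```

```bash
python3 - <<'E'
import pickle;from h import *
from rig import ctrl
s=ctrl.sense();c=ctrl.capture("wrist");pickle.dump(c,open("w1.pkl","wb"))
print(s["joints"].round(3),s["eef_pos"].round(1),s["ee_rot"].round(4))
print(np.array(c["extrinsics"]).round(3).tolist())
cv2.imwrite("pics/w1.png",c["img"][:,:,::-1])
for r in rects(c,12,120,300,6000): print(*r)
E
```

```text
[-0.242  0.298  1.744 -0.     1.101 -1.751] [479.4   1.3 150.6] [-6.000e-04  3.090e-02  9.995e-01  1.000e-04]
[[0.062, 0.948, 0.311, 399.724], [0.998, -0.059, -0.019, 4.987], [0.001, 0.312, -0.95, 292.797], [0.0, 0.0, 0.0, 1.0]]
[422. 366.] [706.6 118.2] [36.5 22. ] 2.4
[614. 345.] [710.3 344.2] [162.6  65.7] 15.4
[140. 179.] [ 455.1 -167.4] [52.8 33. ] 9.8
[540. 148.] [450.4 214.8] [54.1 27.4] 9.0
[255. 144.] [430.7 -53.4] [53.3 28.7] 4.5
```

View pics/w1.png

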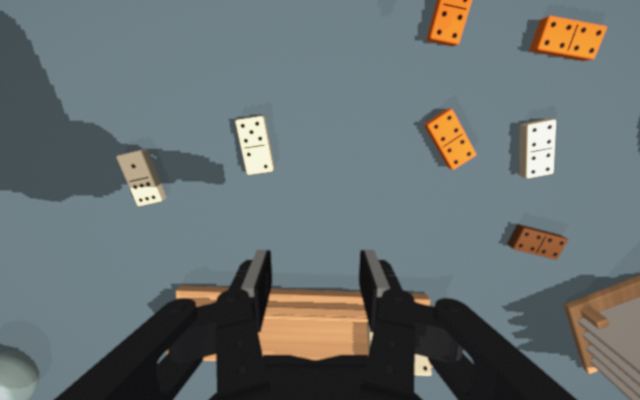

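The wrist view shows the strays at (255,144), (540,148) and (140,179), the rack at the bottom partly behind the fingers, and orange and brown look-alikes on the right. Its positions agree with the top view to about 2–3 mm.

```bash
cat >> h.py <<'E'
from scipy.spatial.transform import Rotation as Ro
R0=np.array([[-1,0,0],[0,1,0],[0,0,-1.]])
def rot(yaw,tilt): # tilt>0: tool points forward (away from robot)
    return Ro.from_euler('z',yaw,degrees=True)*Ro.from_euler('y',-tilt,degrees=True)*Ro.from_matrix(R0)
def go(*targets):
    from rig import ctrl
    s=ctrl.sense();q=s["ee_rot"];R=Ro.from_quat([q[1],q[2],q[3],q[0]])
    print("at",s["eef_pos"].round(1),"j",s["joints"].round(2),"t",round(s["time_s"],2),"w",round(s["grip_width"],3),"gf",round(s["grip_force"],1),"F",s["force"].round(1))
    for p,yaw,tilt in targets:
        d=R.inv().apply(np.array(p)-s["eef_pos"])/10
        print("shift",d.round(2),"turn",(R.inv()*rot(yaw,tilt)).as_rotvec(degrees=True).round(1))
E
python3 -c "
from h import *
go(((432,-53,70),4.7,-25),((432,-53,5),4.7,-25))"
```

```text
at [478.8   2.4 150.9] j [-0.24  0.3   1.74  0.    1.1  -1.75] t 1.7 w 0.554 gf 0.0 F [0.2 1.9 0.4]
shift [ 4.33 -5.81  8.09] turn [ 1.8 24.9 -8. ]
shift [ 4.32 -5.81 14.59] turn [ 1.8 24.9 -8. ]
```

step_arm --increments '[[[4.3,-5.8,8],[1.8,25,-8],55],[[4.3,-5.8,8],[1.8,25,-8],55],[[4.3,-5.8,8],[1.8,25,-8],55],[[4.3,-5.8,8],[1.8,25,-8],55],[[4.3,-5.8,8],[1.8,25,-8],55]]'

```text
time_s: 2.33
eef_pos: [432.6, -52.1, 71.9]
ee_rot: [-0.215, -0.041, 0.976, -0.009]
force: [-0.3, -0.5, -0.6]
grip_width: 0.553
grip_force: 0.0
```

```bash
python3 - <<'E'
import pickle;from h import *
from rig import ctrl
go(((432,-53,5),4.7,-25))
c=ctrl.capture("wrist");pickle.dump(c,open("w2.pkl","wb"));cv2.imwrite("pics/w2.png",c["img"][:,:,::-1])
for r in rects(c,12,120,300,9000): print(*r)
# planar kinematics fit (j4=0): a1,zs,L2,Le(elbow off),L3,L6
s=ctrl.sense()
D=[(np.hypot(*[525.0,0]),231.0,.313,1.498,1.331),(479.4,150.6,.298,1.744,1.101),(*[np.hypot(*s["eef_pos"][:2]),s["eef_pos"][2]],*s["joints"][[1,2,4]])]
from scipy.optimize import least_squares
def f(p,full=False):
    a1,zs,L2,L3,L6,e=p;o=[]
    for r,z,a,b,g in D:
        t=a+b;w=t+g;rr=np.sqrt(r*r-116.2**2)
        o+=[a1+L2*np.sin(a)+L3*np.sin(t)+e*np.cos(t)+L6*np.sin(w)-rr,zs+L2*np.cos(a)+L3*np.cos(t)-e*np.sin(t)+L6*np.cos(w)-z]
    return o
r=least_squares(f,[0,300,350,350,250,0]);print(r.x.round(1),np.abs(r.fun).max(),s["joints"].round(3))
E
```

```text
at [432.6 -52.1  71.9] j [-0.3   0.56  1.65 -0.16  1.34 -1.88] t 2.33 w 0.553 gf 0.0 F [-0.3 -0.5 -0.6]
shift [-2.75 -0.08  6.09] turn [-0.1  0.1  0. ]
[253. 273.] [448.3 -98.3] [32.9  9.2] -9.0
[154. 272.] [ 455.2 -170. ] [51.9 25.9] 9.7
[314. 254.] [431.  -54.1] [52.4 26.7] 5.2
[  4.6 223.2 429.9 396.  268.   40.1] 1.1601741789490916e-10 [-0.296  0.562  1.651 -0.162  1.339 -1.88 ]
```

View pics/w2.png

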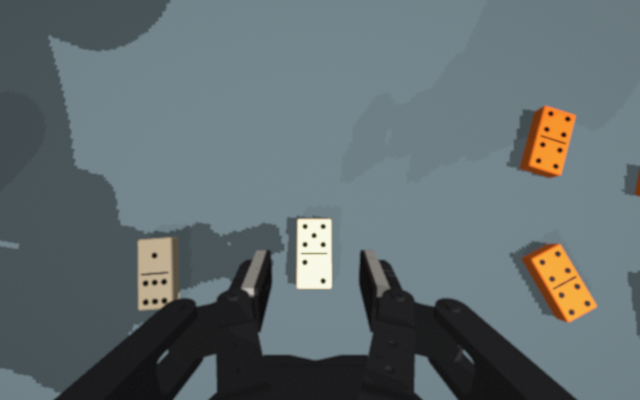

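The domino at (314,254) is centred between the open fingers, and it measures (431,-54) at yaw 5°. I'm descending to grasp it.

step_arm --increments '[[[-2.7,-0.2,6.1],[0,0,0],55],[[-2.7,-0.2,6.1],[0,0,0],55],[[-2.7,-0.2,6.1],[0,0,0],55],[[-2.7,-0.2,6.1],[0,0,0],10],[[-2.7,-0.2,6.1],[0,0,0],10],[[-2.7,-0.2,6.1],[0,0,0],10],[[-2.7,-0.2,6.1],[0,0,0],10]]' --squeeze 30

```text
time_s: 3.25
eef_pos: [432.5, -55.1, 6.4]
ee_rot: [-0.215, -0.04, 0.976, -0.01]
force: [0.9, -0.1, 6.9]
grip_width: 0.289
grip_force: 29.5
```

```bash
python3 -c "
from h import *
go(((432,-54,70),5,-25),((635,-25,140),-3.6,0))"
```

```text
at [432.5 -55.1   6.4] j [-0.3   0.67  1.68 -0.17  1.2  -1.86] t 3.25 w 0.289 gf 29.5 F [ 0.9 -0.1  6.9]
shift [ 2.71  0.11 -5.75] turn [ 0.   0.1 -0.3]
shift [-12.91   1.31 -20.71] turn [ -1.9 -24.8   8.2]
```

step_arm --increments '[[[2.7,0.1,-5.7],[0,0,0],10],[[-12.9,1.3,-20.7],[-1.9,-24.8,8.2],10],[[-12.9,1.3,-20.7],[-1.9,-24.8,8.2],10],[[-12.9,1.3,-20.7],[-1.9,-24.8,8.2],10],[[-12.9,1.3,-20.7],[-1.9,-24.8,8.2],10],[[-12.9,1.3,-20.7],[-1.9,-24.8,8.2],10],[[-12.9,1.3,-20.7],[-1.9,-24.8,8.2],10]]'

```text
time_s: 4.12
eef_pos: [633.4, -25.0, 137.6]
ee_rot: [-0.002, 0.031, 1.0, 0.0]
force: [-0.3, 0.5, 1.1]
grip_width: 0.294
grip_force: 30.0
```

```bash
python3 - <<'E'
import pickle;from h import *
from rig import ctrl
go(((635,-25,140),-3.6,0))
c=ctrl.capture("wrist");pickle.dump(c,open("w3.pkl","wb"));cv2.imwrite("pics/w3.png",c["img"][:,:,::-1])
# predicted rack corners with rough pose
o=np.array([633,-25,0]);R=Ro.from_euler('z',-3.6,degrees=True)
for n,p in dict(seat=(2.1,122,41.8),corner=(-10,135,18),rightcorner=(-10,-135,18)).items(): print(n,proj(c,o+R.apply(p)).round(1))
E
```

```text
at [633.4 -25.  137.6] j [-0.22  0.63  1.26  0.    1.25 -1.73] t 4.12 w 0.294 gf 30.0 F [-0.3  0.5  1.1]
shift [-0.16  0.01 -0.24] turn [ 0.  -0.2 -0. ]
seat [[459.  207.9]]
corner [[463.1 187.1]]
rightcorner [[168.6 187.3]]
```

View pics/w3.png

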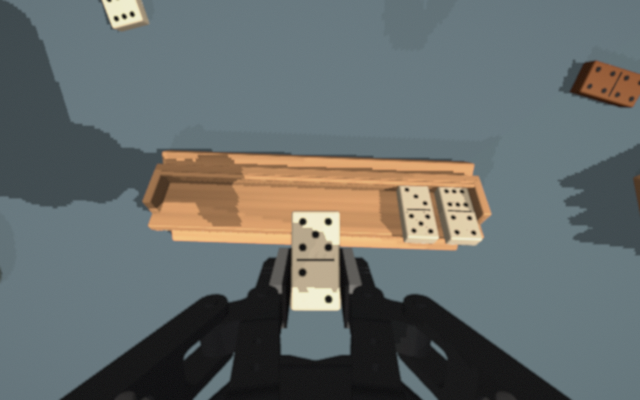

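The held domino sits between the fingers at (316,260). The rack lies from (150,165) to (490,245), with a at (461,215) and b at (418,215).

```bash
cat >> h.py <<'E'
N=np.array([-.766,0,.643]);U=np.array([.643,0,.766]);Y=np.array([0,1.,0])
def face(c,o,yaw,px,h=12.0):
    """pixels -> (y in rack mm, U relative to seated centre) on plane h mm off the backrest"""
    R=Ro.from_euler('z',yaw,degrees=True);p0=o+R.apply(np.array([-10,0,18])+h*N);n=R.apply(N)
    e,d=rays(c,px);P=e+d*(((p0-e)@n)/(d@n))[:,None]
    L=R.inv().apply(P-o);return np.c_[L[:,1],(L-np.array([-10,0,18])-h*N)@U-26]
E
python3 - <<'E'
import pickle;from h import *
c=pickle.load(open("w3.pkl","rb"))
o=np.array([633,-25,0.]);yaw=-3.6
m=ivory(c,110,75)
for k in cv2.findContours(m,cv2.RETR_EXTERNAL,cv2.CHAIN_APPROX_NONE)[0]:
    if cv2.contourArea(k)<300: continue
    q=face(c,o,yaw,k[:,0]).astype(np.float32);ctr,sz,an=cv2.minAreaRect(q)
    print(k[:,0].mean(0).round(),"y,U",np.round(ctr,1),np.round(sz,1),round(an,1),"bbox",k[:,0].min(0),k[:,0].max(0),"y",q[:,0].min().round(1),q[:,0].max().round(1),"U",q[:,1].min().round(1),q[:,1].max().round(1))
for n,px,z in[("frontL",(474,164),0),("frontR",(163,152),0),("backL",(457,250),0),("backR",(172,240),0)]: print(n,plane(c,px,z)[0].round(1))
im=c["img"][140:260,130:510,::-1];cv2.imwrite("pics/w3c.png",cv2.resize(im,None,fx=2.1,fy=2.1,interpolation=cv2.INTER_CUBIC))
E
```

```text
[313. 257.] y,U [-0.6 45.3] [83.  73.3] 54.3 bbox [255 212] [368 310] y -47.2 39.7 U 7.4 85.1
[417. 214.] y,U [83.1  8.1] [26.4 53.1] 2.3 bbox [398 186] [438 242] y 68.9 96.5 U -18.7 34.5
[458. 217.] y,U [117.6   8. ] [ 48.5 116.8] 36.7 bbox [399 162] [491 250] y 63.2 145.2 U -45.6 41.2
[125.  13.] y,U [-267.1 -322. ] [103.4  52.9] 61.0 bbox [101   0] [148  31] y -315.2 -226.0 U -354.4 -269.6
frontL [614.5 127.8   0. ]
frontR [ 584.4 -166.4    0. ]
backL [705.3 119.3   0. ]
backR [ 674.8 -177.3    0. ]
```

View pics/w3c.png

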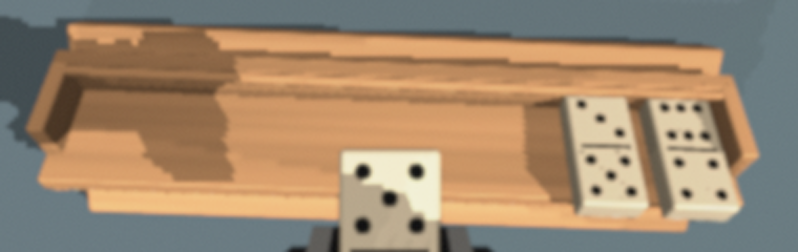

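```bash
python3 - <<'E'
import pickle;from h import *
c=pickle.load(open("w3.pkl","rb"))
px=[(474,164),(163,152),(457,250),(172,240)]
for z in(9,11,12,13):
    P=plane(c,px,z)[:,:2];print(z,np.linalg.norm(P[0]-P[1]).round(1),np.linalg.norm(P[2]-P[3]).round(1),np.linalg.norm(P[0]-P[2]).round(1))
P=plane(c,px,12)[:,:2];yaw=-5.85
o=np.r_[P.mean(0),0]-Ro.from_euler('z',yaw,degrees=True).apply([6,0,0]);print("origin",o.round(1))
m=ivory(c,110,75)
for k in cv2.findContours(m,cv2.RETR_EXTERNAL,cv2.CHAIN_APPROX_NONE)[0]:
    if 300<cv2.contourArea(k)<2600:
        q=face(c,o,yaw,k[:,0]).astype(np.float32);ctr,sz,an=cv2.minAreaRect(q);print(k[:,0].mean(0),np.round(ctr,1),np.round(sz,1),an)
for n,p in dict(a_right=(448,190),a_left=(474,190),cheekfoot=(463,187)).items(): print(n,face(c,o,yaw,p).round(1))
# same with the top image
t=pickle.load(open("c0.pkl","rb"))["top"];m=ivory(t,130,90)
for k in cv2.findContours(m[135:165,268:306].copy(),cv2.RETR_EXTERNAL,cv2.CHAIN_APPROX_NONE,offset=(268,135))[0]:
    q=face(t,o,yaw,k[:,0]).astype(np.float32);ctr,sz,an=cv2.minAreaRect(q);print("top",cv2.contourArea(k),np.round(ctr,1),np.round(sz,1),an)
E
```

```text
9 286.2 288.6 88.2
11 284.1 286.4 87.6
12 283.1 285.4 87.3
13 282.0 284.3 86.9
origin [634.9 -23.4   0. ]
[416.92682927 214.40243902] [82.9  2.7] [27.2 54. ] 0.5631234645843506
[458.11520737 217.38018433] [118.7   1. ] [ 49.8 121.3] 35.30165481567383
[125.04651163  13.03100775] [-267.7 -300.7] [95.5 51.1] 60.2204475402832
a_right [[114.2 -21.8]]
a_left [[137.6 -22.9]]
cheekfoot [[128.5 -25.7]]
top 509.5 [108.   -0.6] [70.9 92.3] 0.6988120675086975
```

Base edges measure 284 x 87.5 mm, which matches the rack, with yaw about −5.85° and the origin near (636,−23). Domino b's centre is at y=83. I'll place the first stray at rack y=30.

```bash
cat >> h.py <<'E'
RO=np.array([635.8,-23.4,0]);RY=-5.85
def seat(y,n=0,u=0,off=(0,0)):
    """TCP world for a held domino at place y, n/u mm off its seat; off = domino centre rel. TCP along (U,N)"""
    return RO+Ro.from_euler('z',RY,degrees=True).apply(np.array([2.1,y,41.8])+(n-off[1])*N+(u-off[0])*U)
E
python3 -c "
from h import *
f=(-1.4,-.4)
print(seat(30,2,3,f))
go((seat(30,40,8,f),RY,25),(seat(30,2,3,f),RY,25),(seat(30,1,1.5,f),RY,25))"
```

```text
[641.93243723   6.12873614  46.7136    ]
at [633.3 -25.  137.6] j [-0.22  0.63  1.26  0.    1.25 -1.73] t 4.17 w 0.289 gf 30.0 F [0.7 0.5 0.3]
shift [1.9  3.26 6.27] turn [  0.5 -25.2   2.2]
shift [-0.7   3.16  9.08] turn [  0.5 -25.2   2.2]
shift [-0.68  3.16  9.26] turn [  0.5 -25.2   2.2]
```

step_arm --increments '[[[1.9,3.3,3],[0.5,-25,2.2],10],[[1.9,3.3,5],[0.5,-25,2.2],10],[[1.9,3.3,6.2],[0.5,-25,2.2],10],[[1.9,3.3,6.2],[0.5,-25,2.2],10],[[0.6,3.2,7.7],[0.5,-25,2.2],10],[[-0.7,3.2,9],[0.5,-25,2.2],10],[[-0.7,3.2,9],[0.5,-25,2.2],10]]'

```text
time_s: 5.05
eef_pos: [643.8, 6.1, 48.0]
ee_rot: [0.214, 0.05, 0.976, -0.011]
force: [0.1, -1.1, -0.5]
grip_width: 0.291
grip_force: 33.1
```

```bash
python3 - <<'E'
import pickle;from h import *
from rig import ctrl
f=(-1.4,-.4)
go((seat(30,2,3,f),RY,25),(seat(30,0,0,f),RY,25))
c=ctrl.capture("wrist");pickle.dump(c,open("w4.pkl","wb"));cv2.imwrite("pics/w4.png",c["img"][:,:,::-1])
E
```

```text
at [643.8   6.1  48. ] j [-0.19  0.59  1.67  0.08  0.44 -1.72] t 5.05 w 0.291 gf 33.1 F [ 0.1 -1.1 -0.5]
shift [ 0.22 -0.02  0.04] turn [ 0.  -0.3 -0. ]
shift [ 0.41 -0.02  0.35] turn [ 0.  -0.3 -0. ]
```

View pics/w4.png

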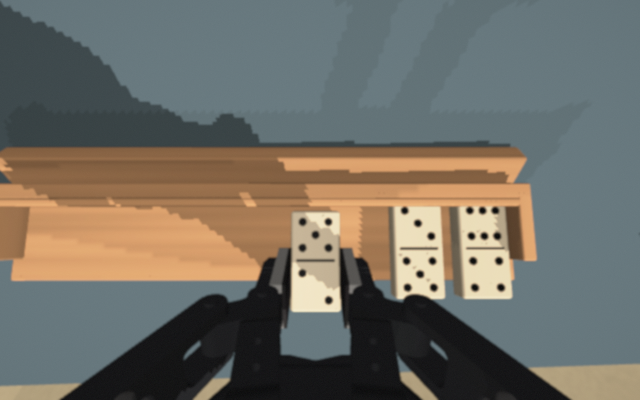

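The held domino sits at (316,262), left of b at (418,252), which has its bottom behind the lip. The held domino's top is at row 311 against 298 for b, so it is still a few mm high.

```bash
python3 - <<'E'
import pickle;from h import *
c=pickle.load(open("w4.pkl","rb"))
g=cv2.cvtColor(c["img"],cv2.COLOR_RGB2GRAY).astype(int)
for u in(310,322,405,425,475,498): print(u,"rows",[(v,g[v+1,u]-g[v-1,u]) for v in list(range(200,220))+list(range(285,318)) if abs(g[v+1,u]-g[v-1,u])>35])
for v in(232,254): print(v,"cols",[(u,g[v,u+1]-g[v,u-1]) for u in range(280,530) if abs(g[v,u+1]-g[v,u-1])>35])
for h in(12,14,16): print(h,"b top",face(c,RO,RY,(418,298),h).round(1),"held top,bot",face(c,RO,RY,[(316,311),(316,212)],h).round(1).tolist(),"held L R",face(c,RO,RY,[(340,240),(291,240)],h)[:,0].round(1),"b",face(c,RO,RY,[(442,250),(393,250)],h)[:,0].round(1))
E
```

```text
310 rows [(205, np.int64(-37)), (206, np.int64(-36)), (211, np.int64(56)), (212, np.int64(69)), (213, np.int64(44)), (311, np.int64(-78)), (312, np.int64(-86)), (313, np.int64(-37))]
322 rows [(206, np.int64(-40)), (211, np.int64(56)), (212, np.int64(67)), (213, np.int64(36)), (311, np.int64(-78)), (312, np.int64(-87)), (313, np.int64(-36))]
405 rows [(205, np.int64(-48)), (206, np.int64(-90)), (207, np.int64(-98)), (208, np.int64(-70)), (212, np.int64(74)), (213, np.int64(120)), (214, np.int64(115)), (215, np.int64(66)), (285, np.int64(-88)), (286, np.int64(-38)), (289, np.int64(78)), (290, np.int64(111)), (291, np.int64(95)), (292, np.int64(45)), (295, np.int64(-57)), (296, np.int64(-93)), (297, np.int64(-101)), (298, np.int64(-81)), (299, np.int64(-40))]
425 rows [(294, np.int64(-45)), (295, np.int64(-102)), (296, np.int64(-128)), (297, np.int64(-91))]
475 rows [(285, np.int64(-81)), (289, np.int64(57)), (290, np.int64(111)), (291, np.int64(120)), (292, np.int64(82)), (298, np.int64(-75)), (299, np.int64(-84))]
498 rows [(206, np.int64(-36)), (207, np.int64(-43)), (208, np.int64(-
[... 1342 characters left out ...]
.int64(55)), (354, np.int64(44)), (393, np.int64(37)), (394, np.int64(59)), (395, np.int64(64)), (396, np.int64(44)), (442, np.int64(-62)), (443, np.int64(-65)), (459, np.int64(36)), (460, np.int64(52)), (461, np.int64(54)), (462, np.int64(46)), (507, np.int64(-37)), (508, np.int64(-85)), (509, np.int64(-102)), (510, np.int64(-63)), (522, np.int64(42)), (523, np.int64(51)), (524, np.int64(47))]
12 b top [[82.6 24.5]] held top,bot [[29.5, 30.9], [29.6, -20.5]] held L R [42.4 16.3] b [96.4 70.4]
14 b top [[81.9 24.1]] held top,bot [[29.5, 30.5], [29.6, -20.3]] held L R [42.2 16.4] b [95.6 69.9]
16 b top [[81.3 23.7]] held top,bot [[29.5, 30.0], [29.6, -20.2]] held L R [42.  16.6] b [94.7 69.4]
```

step_arm --increments '[[[0.25,0,0.1],[0,0,0],10],[[0.4,0,0.25],[0,0,0],10],[[0.4,0,0.3],[0,0,0],10]]'

```text
time_s: 5.48
eef_pos: [640.3, 6.9, 43.2]
ee_rot: [0.214, 0.05, 0.975, -0.011]
force: [0.4, 0.8, 0.8]
grip_width: 0.287
grip_force: 33.1
```

step_arm --increments '[[[-0.06,0,0.14],[0,0,0],10],[[-0.06,0,0.14],[0,0,0],10]]'

```text
time_s: 5.72
eef_pos: [641.3, 6.8, 42.6]
ee_rot: [0.214, 0.05, 0.975, -0.011]
force: [-7.3, -0.3, 8.3]
grip_width: 0.288
grip_force: 34.3
```

step_arm --increments '[[[0.02,0,-0.05],[0,0,0],38],[[0.02,0,-0.05],[0,0,0],40],[[0.02,0,-0.05],[0,0,0],40],[[1.3,0,-2.7],[0,0,0],40],[[2.5,0,-5.4],[0,0,0],40],[[2.5,0,-8],[0,0,0],50],[[2.5,0,-8],[0,0,0],50]]'

```text
time_s: 6.6
eef_pos: [586.2, 12.4, 105.9]
ee_rot: [0.216, 0.05, 0.975, -0.011]
force: [-0.4, 0.3, -0.6]
grip_width: 0.499
grip_force: 0.0
```

```bash
cat >> h.py <<'E'
def row(c,tag):
    m=ivory(c,100,75)
    for k in cv2.findContours(m,cv2.RETR_EXTERNAL,cv2.CHAIN_APPROX_NONE)[0]:
        if 500<cv2.contourArea(k)<9000:
            q=face(c,RO,RY,k[:,0]).astype(np.float32);ctr,sz,an=cv2.minAreaRect(q)
            if abs(ctr[1])<40: print(tag,k[:,0].mean(0).round(),"y,U",np.round(ctr,1),np.round(sz,1),round(an,1),"U",q[:,1].min().round(1),q[:,1].max().round(1),"y",q[:,0].min().round(1),q[:,0].max().round(1))
E
python3 - <<'E'
import pickle;from h import *
from rig import ctrl
go(((453.0,-168.8,90),9.7,-25),((453.0,-168.8,5.5),9.7,-25))
c=ctrl.capture("wrist");pickle.dump(c,open("w5.pkl","wb"));cv2.imwrite("pics/w5.png",c["img"][:,:,::-1])
row(c,"w5")
E
```

```text
at [586.2  12.4 105.9] j [-0.2   0.4   1.81  0.08  0.5  -1.73] t 6.6 w 0.499 gf 0.0 F [-0.4  0.3 -0.6]
shift [ 11.01 -19.38  -3.38] turn [  0.   49.7 -16. ]
shift [ 14.58 -19.38   4.28] turn [  0.   49.7 -16. ]
w5 [315. 246.] y,U [29.8  0.7] [63.3 48.1] 0.0 U -23.4 24.7 y -1.8 61.5
w5 [422. 230.] y,U [106.1 -15.5] [81.4 78.7] 89.0 U -56.7 25.5 y 67.2 145.2
```

View pics/w5.png

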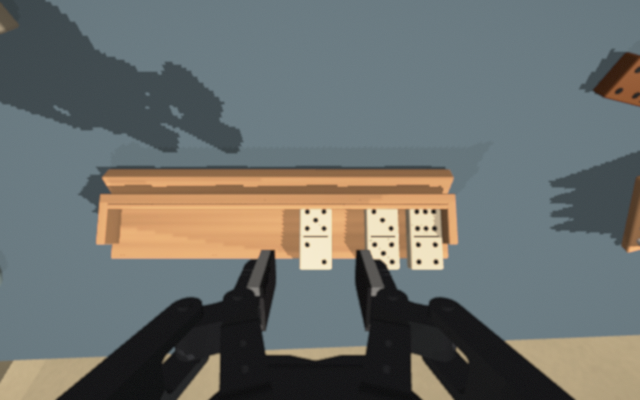

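All three on the rack look flush at (316,239), (382,238) and (426,238), with tops at row 269. Next I'm picking up the right-hand stray.

```bash
python3 - <<'E'
from h import *
go(((456,-169.5,75),9.7,-25),((456.4,-169.5,6.2),9.7,-25))
E
```

```text
at [586.   12.4 104.7] j [-0.2   0.4   1.81  0.08  0.5  -1.73] t 6.65 w 0.498 gf 0.0 F [-0.8 -0.4  0.3]
shift [ 11.3  -19.42  -1.97] turn [  0.   49.6 -16.1]
shift [ 14.16 -19.41   4.28] turn [  0.   49.6 -16.1]
```

step_arm --increments '[[[3,-4,-3],[0,10,-3],55],[[11.3,-19.4,-2],[0,49.6,-16.1],55],[[11.3,-19.4,-2],[0,49.6,-16.1],55],[[11.3,-19.4,-2],[0,49.6,-16.1],55],[[11.3,-19.4,-2],[0,49.6,-16.1],55],[[11.3,-19.4,-2],[0,49.6,-16.1],55],[[11.3,-19.4,-2],[0,49.6,-16.1],55]]'

```text
time_s: 7.52
eef_pos: [455.5, -168.8, 74.4]
ee_rot: [-0.216, -0.083, 0.973, -0.018]
force: [-0.2, 0.5, -1.0]
grip_width: 0.555
grip_force: 0.0
```

```bash
python3 - <<'E'
import pickle;from h import *
from rig import ctrl
c=ctrl.capture("wrist");cv2.imwrite("pics/w6.png",c["img"][:,:,::-1])
for lo in(80,100,120):
  for r in rects(c,12,lo,800,9000): print(lo,*r)
go(((456.4,-169.5,6.2),9.7,-25))
E
```

```text
80 [313. 256.] [ 455.4 -170.9] [53.  27.5] 9.1
100 [313. 256.] [ 455.4 -170.9] [53.  27.5] 9.1
120 [314. 256.] [ 455.4 -170.9] [53.2 27. ] 8.4
at [ 455.4 -168.9   74.8] j [-0.46  0.63  1.52 -0.26  1.36 -2.1 ] t 7.58 w 0.544 gf 0.0 F [-0.1 -0.3 -0.5]
shift [-2.98 -0.08  6.18] turn [0.  0.  0.1]
```

step_arm --increments '[[[-3,-0.2,6.2],[0,0,0],55],[[-3,-0.2,6.2],[0,0,0],55],[[-3,-0.2,6.2],[0,0,0],55],[[-3,-0.2,6.2],[0,0,0],10],[[-3,-0.2,6.2],[0,0,0],10],[[-3,-0.2,6.2],[0,0,0],10],[[-3,-0.2,6.2],[0,0,0],10]]' --squeeze 30

```text
time_s: 8.45
eef_pos: [457.7, -171.4, 8.0]
ee_rot: [-0.215, -0.083, 0.973, -0.019]
force: [1.2, 1.0, 6.7]
grip_width: 0.287
grip_force: 29.4
```

```bash
python3 - <<'E'
from h import *
R=Ro.from_euler('z',RY,degrees=True)
C=np.array([641.3,6.8,42.6])  # TCP at contact for y=30
T=lambda y,n,u: C+R.apply(np.array([0,y-30,0])+n*N+u*U)
go(((456,-170,70),9.7,-25),(T(-22,45,8),RY,25),(T(-22,2.5,3.5),RY,25))
E
```

```text
at [ 457.7 -171.4    8. ] j [-0.47  0.74  1.54 -0.27  1.24 -2.07] t 8.45 w 0.287 gf 29.4 F [1.2 1.  6.7]
shift [ 2.74  0.16 -5.56] turn [-0.1  0.   0. ]
shift [-12.37  10.22 -13.45] turn [ -0.1 -49.6  16.1]
shift [-16.26   9.43 -11.87] turn [ -0.1 -49.6  16.1]
```

step_arm --increments '[[[2.7,0.1,-5.6],[0,0,0],10],[[-10,10,-16],[-0.1,-49.6,16.1],10],[[-10,10,-16],[-0.1,-49.6,16.1],10],[[-12.4,10.2,-13.5],[-0.1,-49.6,16.1],10],[[-12.4,10.2,-13.5],[-0.1,-49.6,16.1],10],[[-12.4,10.2,-13.5],[-0.1,-49.6,16.1],10],[[-12.4,10.2,-13.5],[-0.1,-49.6,16.1],10],[[-12.4,10.2,-13.5],[-0.1,-49.6,16.1],10]]'

```text
time_s: 9.45
eef_pos: [607.5, -42.2, 77.2]
ee_rot: [0.214, 0.05, 0.975, -0.01]
force: [0.2, 0.6, 0.6]
grip_width: 0.291
grip_force: 29.9
```

```bash
cat >> h.py <<'E'
C=np.array([641.3,6.8,42.6])  # TCP at contact for y=30
def T(y,n,u): return C+Ro.from_euler('z',RY,degrees=True).apply(np.array([0,y-30,0])+n*N+u*U)
E
python3 - <<'E'
from h import *
go((T(-22,2,3),RY,25),(T(-22,0,0),RY,25))
E
```

```text
at [607.5 -42.2  77.2] j [-0.3   0.48  1.77  0.18  0.47 -1.91] t 9.45 w 0.291 gf 29.9 F [0.2 0.6 0.6]
shift [-1.33  0.01  4.03] turn [ 0.1 -0.2  0. ]
shift [-1.15  0.01  4.34] turn [ 0.1 -0.2  0. ]
```

step_arm --increments '[[[-0.7,0,2.2],[0,0,0],10],[[-1.3,0,4],[0,0,0],10],[[-1.3,0,4],[0,0,0],10]]'

```text
time_s: 9.82
eef_pos: [636.3, -45.1, 45.0]
ee_rot: [0.214, 0.05, 0.975, -0.01]
force: [-0.3, -0.0, 0.0]
grip_width: 0.29
grip_force: 37.7
```

```bash
cat >> h.py <<'E'
def tops(c,us,v0=260,v1=330):
    """row of the ivory-to-dark top edge in given columns (subpixel)"""
    g=cv2.GaussianBlur(cv2.cvtColor(c["img"],cv2.COLOR_RGB2GRAY),(3,3),0).astype(int)
    for u in us:
        d=g[v0+2:v1+2,u]-g[v0:v1,u];i=[(v0+1+j,int(d[j])) for j in range(len(d)) if d[j]<-40 and d[j]==d[max(0,j-4):j+5].min()];print(u,i)
E
python3 - <<'E'
import pickle;from h import *
from rig import ctrl
go((T(-22,0,1),RY,25))
c=ctrl.capture("wrist");pickle.dump(c,open("w7.pkl","wb"));cv2.imwrite("pics/w7.png",c["img"][:,:,::-1])
p=Ro.from_euler('z',RY,degrees=True)
tp=lambda y:proj(c,RO+p.apply(np.array([2.1,y,41.8])+6*N+26*U))[0].round(1)
print("pred top",[tp(y) for y in(-22,30,83)])
tops(c,[305,322,int(tp(30)[0])-8,int(tp(30)[0])+4,int(tp(83)[0])])
E
```

```text
at [636.3 -45.1  45. ] j [-0.29  0.59  1.7   0.19  0.44 -1.91] t 9.82 w 0.29 gf 37.7 F [-0.3 -0.   0. ]
shift [0.04 0.01 0.16] turn [ 0.1 -0.2 -0. ]
pred top [array([316.3, 308.6]), array([416.7, 308.4]), array([518.9, 308.2])]
305 [(269, -48), (296, -61), (311, -70)]
322 [(311, -70)]
408 [(295, -109)]
420 [(295, -111)]
518 [(277, -104), (306, -67)]
```

step_arm --increments '[[[0.08,0,0.1],[0,0,0],10],[[0.06,0,0.2],[0,0,0],10],[[0.06,0,0.2],[0,0,0],10]]'

```text
time_s: 10.25
eef_pos: [635.4, -44.8, 43.1]
ee_rot: [0.215, 0.05, 0.975, -0.01]
force: [0.2, 0.3, 0.2]
grip_width: 0.291
grip_force: 37.7
```

step_arm --increments '[[[-0.02,0,0.07],[0,0,0],10],[[-0.05,0,0.13],[0,0,0],10],[[-0.05,0,0.13],[0,0,0],10]]'

```text
time_s: 10.62
eef_pos: [636.1, -44.8, 42.5]
ee_rot: [0.214, 0.05, 0.975, -0.01]
force: [-7.5, -0.5, 8.6]
grip_width: 0.289
grip_force: 39.0
```

Contact is along N, as before. I'm releasing and retreating.

step_arm --increments '[[[0.02,0,-0.05],[0,0,0],38],[[0.02,0,-0.05],[0,0,0],40],[[0.02,0,-0.05],[0,0,0],40],[[1.3,0,-2.7],[0,0,0],40],[[2.5,0,-5.4],[0,0,0],40],[[2.5,0,-8],[0,0,0],55],[[2.5,0,-8],[0,0,0],55]]'

```text
time_s: 11.5
eef_pos: [580.7, -39.3, 105.6]
ee_rot: [0.216, 0.05, 0.975, -0.01]
force: [-0.7, 0.0, -0.7]
grip_width: 0.551
grip_force: 0.0
```

```bash
python3 - <<'E'
import pickle;from h import *
from rig import ctrl
go(((452,215.2,75),8.8,-25))
c=ctrl.capture("wrist");pickle.dump(c,open("w8.pkl","wb"));cv2.imwrite("pics/w8.png",c["img"][:,:,::-1])
row(c,"w8")
p=Ro.from_euler('z',RY,degrees=True)
tp=lambda y:proj(c,RO+p.apply(np.array([2.1,y,41.8])+6*N+26*U))[0].round(1)
P=[tp(y) for y in(-22,30,83,113)];print("pred top",P)
tops(c,[int(q[0])+d for q in P for d in(-6,0,6)],245,290)
E
```

```text
at [580.7 -39.3 105.6] j [-0.31  0.39  1.83  0.18  0.5  -1.92] t 11.5 w 0.551 gf 0.0 F [-0.7  0.  -0.7]
shift [15.27 24.   -3.7 ] turn [  0.1  49.7 -15.1]
w8 [315. 247.] y,U [-22.5   1.2] [70.5 48.1] 0.1 U -22.9 25.2 y -57.8 12.7
w8 [457. 233.] y,U [ 81.3 -15.3] [ 82.3 130.8] 89.6 U -56.8 25.5 y 15.9 146.7
pred top [array([315.7, 271. ]), array([380.9, 270.9]), array([447.4, 270.8]), array([485. , 270.7])]
309 [(260, -43), (270, -71)]
315 [(260, -107), (270, -72)]
321 [(270, -72)]
374 [(251, -51)]
380 [(260, -115)]
386 [(261, -111), (290, -48)]
441 [(260, -84), (270, -71)]
447 [(251, -99), (270, -71)]
453 [(270, -71)]
479 [(270, -69)]
485 [(260, -78), (270, -71)]
491 [(270, -72)]
```

step_arm --increments '[[[3,4,-4],[0,10,-3],55],[[15.2,24,-3.7],[0,49.6,-15.1],55],[[15.2,24,-3.7],[0,49.6,-15.1],55],[[15.2,24,-3.7],[0,49.6,-15.1],55],[[15.2,24,-3.7],[0,49.6,-15.1],55],[[15.2,24,-3.7],[0,49.6,-15.1],55],[[15.2,24,-3.7],[0,49.6,-15.1],55],[[15.2,24,-3.7],[0,49.6,-15.1],55]]'

```text
time_s: 12.55
eef_pos: [452.5, 214.4, 74.7]
ee_rot: [-0.216, -0.074, 0.974, -0.015]
force: [-0.3, -0.1, 0.1]
grip_width: 0.552
grip_force: 0.0
```

```bash
python3 - <<'E'
import pickle;from h import *
from rig import ctrl
c=ctrl.capture("wrist");cv2.imwrite("pics/w9.png",c["img"][:,:,::-1])
for lo in(100,120):
  for r in rects(c,12,lo,800,9000): print(lo,*r)
go(((453,215.5,6.2),8.8,-25))
E
```

```text
100 [318. 254.] [450.6 215.5] [52.9 27. ] 8.2
120 [319. 254.] [450.9 215.6] [52.3 26.9] 8.2
at [452.5 214.4  74.9] j [ 0.2   0.67  1.44  0.02  1.46 -1.53] t 12.6 w 0.551 gf 0.0 F [ 0.3 -0.5 -0.4]
shift [-2.96  0.08  6.2 ] turn [ 0.2  0.  -0. ]
```

step_arm --increments '[[[-3,0.1,6.2],[0,0,0],55],[[-3,0.1,6.2],[0,0,0],55],[[-3,0.1,6.2],[0,0,0],55],[[-3,0.1,6.2],[0,0,0],10],[[-3,0.1,6.2],[0,0,0],10],[[-3,0.1,6.2],[0,0,0],10],[[-3,0.1,6.2],[0,0,0],10]]' --squeeze 30

```text
time_s: 13.48
eef_pos: [453.9, 216.7, 7.5]
ee_rot: [-0.215, -0.075, 0.974, -0.015]
force: [0.6, -0.4, 7.2]
grip_width: 0.289
grip_force: 29.6
```

```bash
python3 - <<'E'
from h import *
go(((452,215.5,110),8.8,-25),(T(-74,45,40),RY,25),(T(-74,45,8),RY,25))
E
```

```text
at [453.9 216.7   7.5] j [ 0.2   0.77  1.46  0.02  1.34 -1.53] t 13.47 w 0.289 gf 29.6 F [ 0.6 -0.4  7.2]
shift [ 4.5  -0.06 -9.21] turn [0.1 0.1 0.1]
shift [ -6.72 -33.42 -13.65] turn [  0.2 -49.6  15.1]
shift [ -5.95 -32.91 -10.59] turn [  0.2 -49.6  15.1]
```

step_arm --increments '[[[2.7,0,-5.6],[0,0,0],10],[[-5.5,-32.9,-13],[0.2,-49.6,15.1],10],[[-5.5,-32.9,-13],[0.2,-49.6,15.1],10],[[-5.5,-32.9,-13],[0.2,-49.6,15.1],10],[[-5.5,-32.9,-13],[0.2,-49.6,15.1],10],[[-5.5,-32.9,-13],[0.2,-49.6,15.1],10],[[-5.9,-32.9,-10.6],[0.2,-49.6,15.1],10],[[-5.9,-32.9,-10.6],[0.2,-49.6,15.1],10]]'

```text
time_s: 14.48
eef_pos: [600.1, -95.8, 75.6]
ee_rot: [0.214, 0.051, 0.975, -0.012]
force: [-0.2, 0.9, 0.0]
grip_width: 0.29
grip_force: 29.8
```

```bash
python3 - <<'E'
from h import *
go((T(-74,2,2),RY,25),(T(-74,0,1),RY,25))
E
```

```text
at [600.1 -95.8  75.6] j [-0.4   0.48  1.77  0.27  0.48 -2.08] t 14.47 w 0.29 gf 29.8 F [-0.2  0.9  0. ]
shift [-1.48  0.24  4.01] turn [-0.1 -0.2 -0.1]
shift [-1.48  0.24  4.23] turn [-0.1 -0.2 -0.1]
```

step_arm --increments '[[[-0.9,0.2,2.1],[0,0,0],10],[[-1.6,0.2,3.95],[0,0,0],10],[[-1.6,0.2,3.95],[0,0,0],10]]'

```text
time_s: 14.85
eef_pos: [631.9, -93.9, 47.1]
ee_rot: [0.215, 0.049, 0.975, -0.011]
force: [-1.4, -0.6, -1.6]
grip_width: 0.289
grip_force: 33.9
```

```bash
python3 - <<'E'
import pickle;from h import *
from rig import ctrl
go((T(-74,0,1),RY,25))
c=ctrl.capture("wrist");pickle.dump(c,open("w10.pkl","wb"));cv2.imwrite("pics/w10.png",c["img"][:,:,::-1])
p=Ro.from_euler('z',RY,degrees=True)
tp=lambda y:proj(c,RO+p.apply(np.array([2.1,y,41.8])+6*N+26*U))[0].round(1)
P=[tp(y) for y in(-74,30)];print("pred top",P);tops(c,[305,322,int(P[1][0])-5,int(P[1][0])+3])
E
```

```text
at [631.9 -93.9  47.1] j [-0.38  0.59  1.69  0.26  0.46 -2.06] t 14.85 w 0.289 gf 33.9 F [-1.4 -0.6 -1.6]
shift [ 0.18 -0.29  0.33] turn [-0.  -0.2  0.1]
pred top [array([310.5, 304.5]), array([509.9, 304.7])]
305 [(294, -62), (308, -71)]
322 [(308, -68)]
504 [(303, -72)]
512 [(303, -72)]
```

step_arm --increments '[[[0,-0.3,0],[0,0,0],10],[[0.1,-0.3,0.1],[0,0,0],10],[[0.08,-0.3,0.22],[0,0,0],10],[[0.07,-0.3,0.27],[0,0,0],10],[[0.07,-0.3,0.27],[0,0,0],10]]'

```text
time_s: 15.52
eef_pos: [631.2, -98.0, 44.4]
ee_rot: [0.214, 0.05, 0.975, -0.012]
force: [-9.1, 0.7, 8.5]
grip_width: 0.292
grip_force: 35.2
```

step_arm --increments '[[[0.02,0,-0.06],[0,0,0],38],[[0.02,0,-0.06],[0,0,0],40],[[0.02,0,-0.06],[0,0,0],40],[[1.3,0,-2.7],[0,0,0],40],[[2.5,0,-5.4],[0,0,0],40],[[2.5,0,-8],[0,0,0],10],[[2.5,0,-8],[0,0,0],0],[[2.5,0,-8],[0,0,0],0]]'

```text
time_s: 16.52
eef_pos: [575.7, -92.2, 105.3]
ee_rot: [0.214, 0.05, 0.975, -0.012]
force: [-0.7, 0.1, -0.8]
grip_width: 0.0
grip_force: 0.0
```

```bash
python3 - <<'E'
import pickle;from h import *
from rig import ctrl
go((T(-115,30,-8),RY,25),(T(-115,2,-8),RY,25))
c=ctrl.capture("wrist");pickle.dump(c,open("w11.pkl","wb"));cv2.imwrite("pics/w11.png",c["img"][:,:,::-1])
E
```

```text
at [575.7 -92.2 105.3] j [-0.42  0.39  1.82  0.26  0.53 -2.08] t 16.52 w 0.0 gf 0.0 F [-0.7  0.1 -0.8]
shift [-0.38 -3.98  5.64] turn [-0.1 -0.2  0. ]
shift [-1.57 -3.98  8.17] turn [-0.1 -0.2  0. ]
```

View pics/w11.png

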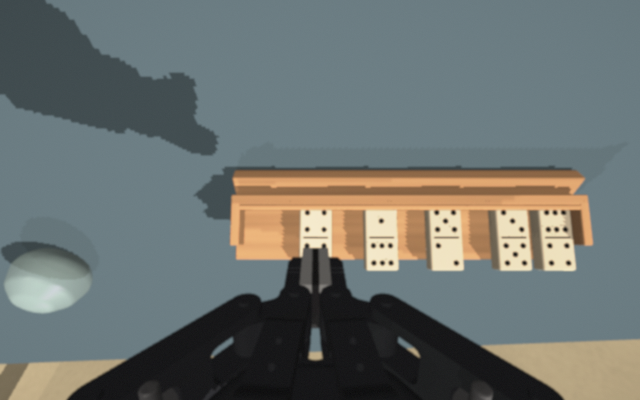

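All five stand in the rack, with tops around row 270 and gaps between them. The third is at (316,230) behind the closed fingers. Next I'll enter to the right of the third domino and push the row left.

```bash
python3 - <<'E'
from h import *
c=__import__("pickle").load(open("w11.pkl","rb"))
print(face(c,RO,RY,[(301,220),(331,220),(243,225)]).round(1).tolist())
go((T(-115,30,-9),RY,25),(T(-115,6,-9),RY,25),(T(-115,4,-9),RY,25))
E
```

```text
[[-87.1, -15.0], [-62.7, -15.0], [-134.1, -10.9]]
at [575.6 -92.1 105. ] j [-0.42  0.39  1.82  0.26  0.53 -2.08] t 16.57 w -0.001 gf 0.0 F [ 0.1 -0.1 -0.7]
shift [-0.32 -3.99  5.65] turn [-0.  -0.3  0. ]
shift [-1.34 -3.98  7.82] turn [-0.  -0.3  0. ]
shift [-1.43 -3.98  8.01] turn [-0.  -0.3  0. ]
```

step_arm --increments '[[[-0.3,-3.7,3],[0,0,0],0],[[-0.3,-3.7,5.6],[0,0,0],0],[[-0.8,-3.7,6.7],[0,0,0],0],[[-1.3,-3.7,7.8],[0,0,0],0],[[-1.3,-3.7,7.8],[0,0,0],0],[[-1.4,-3.7,8],[0,0,0],0],[[-1.4,-3.7,8],[0,0,0],0]]'

```text
time_s: 17.45
eef_pos: [618.0, -133.8, 39.7]
ee_rot: [0.215, 0.05, 0.975, -0.012]
force: [-0.3, 0.3, 0.5]
grip_width: 0.002
grip_force: 0.0
```

step_arm --increments '[[[-0.04,0,0.1],[0,0,0],0],[[-0.04,0,0.1],[0,0,0],0]]'

```text
time_s: 17.7
eef_pos: [618.7, -133.9, 38.6]
ee_rot: [0.215, 0.05, 0.975, -0.012]
force: [-0.4, 0.9, -0.3]
grip_width: -0.002
grip_force: 0.0
```

step_arm --increments '[[[0,0.6,0],[0,0,0],0],[[0,1.2,0],[0,0,0],0],[[0,1.8,0],[0,0,0],0],[[0,2.4,0],[0,0,0],0],[[0,3,0],[0,0,0],0],[[0,3.6,0],[0,0,0],0],[[0,4.2,0],[0,0,0],0],[[0,4.2,0],[0,0,0],0]]'

```text
time_s: 18.7
eef_pos: [622.9, -91.5, 38.4]
ee_rot: [0.214, 0.049, 0.975, -0.011]
force: [-2.3, 0.4, 2.0]
grip_width: 0.0
grip_force: 1.3
```

```bash
python3 - <<'E'
import pickle;from h import *
from rig import ctrl
go()
c=ctrl.capture("wrist");pickle.dump(c,open("w12.pkl","wb"));cv2.imwrite("pics/w12.png",c["img"][:,:,::-1])
E
```

```text
at [622.9 -91.5  38.4] j [-0.38  0.59  1.73  0.28  0.43 -2.08] t 18.7 w 0.0 gf 1.3 F [-2.3  0.4  2. ]
```

View pics/w12.png

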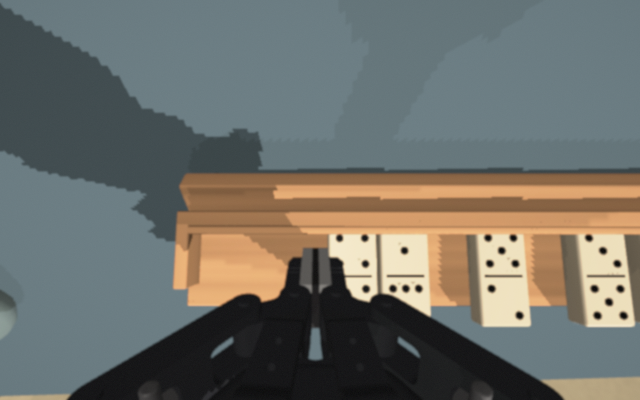

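The third now touches the second, with their boundary at column 378 and both flat and square. The fingertips brush the backrest at about 3 N, so I'll ease off slightly and keep pushing.

```bash
python3 - <<'E'
import pickle;from h import *
c=pickle.load(open("w12.pkl","rb"))
print(face(c,RO,RY,[(378,250),(430,250),(472,250),(530,250)]).round(1).tolist())
R=Ro.from_euler('z',RY,degrees=True);print("tcp rack",R.inv().apply(np.array([622.9,-91.5,38.4])-RO).round(1))
E
```

```text
[[-36.3, -14.5], [-8.3, -14.5], [14.3, -14.5], [45.4, -14.6]]
tcp rack [ -5.9 -69.1  38.4]
```

step_arm --increments '[[[0.03,0.6,-0.07],[0,0,0],0],[[0.03,1.2,-0.07],[0,0,0],0],[[0.03,1.8,-0.07],[0,0,0],0],[[0.03,2.4,-0.07],[0,0,0],0],[[0.03,3,-0.07],[0,0,0],0],[[0.03,3.6,-0.07],[0,0,0],0],[[0.03,4.2,-0.07],[0,0,0],0],[[0.03,4.8,-0.07],[0,0,0],0]]'

```text
time_s: 19.75
eef_pos: [627.3, -43.9, 38.9]
ee_rot: [0.215, 0.05, 0.975, -0.012]
force: [0.2, -0.2, -0.7]
grip_width: 0.004
grip_force: 0.2
```

step_arm --increments '[[[0,0.3,0],[0,0,0],0],[[0,0.6,0],[0,0,0],0],[[0,0.9,0],[0,0,0],0],[[0,1.2,0],[0,0,0],0],[[0,1.4,0],[0,0,0],0],[[0,1.4,0],[0,0,0],0]]'

```text
time_s: 20.5
eef_pos: [628.7, -30.2, 38.9]
ee_rot: [0.215, 0.05, 0.975, -0.012]
force: [-0.1, 0.1, -0.1]
grip_width: -0.001
grip_force: 0.0
```

```bash
python3 - <<'E'
import pickle;from h import *
from rig import ctrl
go()
c=ctrl.capture("wrist");pickle.dump(c,open("w13.pkl","wb"))
g=cv2.GaussianBlur(cv2.cvtColor(c["img"],cv2.COLOR_RGB2GRAY),(3,3),0).astype(int)
for v in(246,254,262):
    us=[u for u in range(322,632) if abs(g[v,u+1]-g[v,u-1])>25 and abs(g[v,u+1]-g[v,u-1])==max(abs(g[v,w+1]-g[v,w-1]) for w in range(u-3,u+4))]
    print(v,[(u,int(g[v,u+1]-g[v,u-1]),float(face(c,RO,RY,(u,v))[0,0].round(1))) for u in us])
E
```

```text
at [628.7 -30.2  38.9] j [-0.26  0.58  1.73  0.17  0.41 -1.87] t 20.5 w -0.001 gf 0.0 F [-0.1  0.1 -0.1]
246 [(329, 62, -1.0), (375, -42, 23.8), (398, -38, 36.3), (402, 37, 38.4), (423, -43, 49.8), (446, -33, 62.2), (451, 34, 64.9), (471, -41, 75.7), (494, -34, 88.2), (499, 31, 90.9), (520, -75, 102.2), (528, 50, 106.5), (564, -29, 126.0), (574, -55, 131.4), (591, 43, 140.6), (604, -37, 147.6)]
254 [(329, 74, -1.1), (375, -44, 23.7), (398, -34, 36.1), (403, 35, 38.8), (423, -44, 49.6), (446, -38, 62.0), (451, 36, 64.7), (471, -39, 75.5), (475, 36, 77.6), (495, -33, 88.4), (500, 39, 91.1), (520, -76, 101.9), (528, 51, 106.2), (566, -26, 126.6), (575, -55, 131.5), (592, 44, 140.6), (605, -36, 147.6)]
262 [(329, -35, -1.1), (330, -35, -0.6), (342, 108, 5.9), (361, -105, 16.1), (368, 106, 19.9), (375, -43, 23.6), (423, -40, 49.4), (427, 37, 51.6), (433, -110, 54.8), (440, 103, 58.5), (459, -102, 68.7), (465, 110, 72.0), (472, -41, 75.7), (507, -109, 94.5), (514, 107, 98.3), (521, -77, 102.0), (529, 51, 106.3), (537, -108, 110.6), (544, 103, 114.4), (550, -111, 117.6), (557, 99, 121.4), (562, -101, 124.1), (563, -101, 124.6), (569, 75, 127.8), (576, -55, 131.6), (593, 44, 140.7), (606, -36, 147.7)]
```

Four dominoes are now closed up. The gap from b to a is 4.3 mm, and a sits about 2 mm from the cheek. I'm pushing the rest slowly.

step_arm --increments '[[[0,0.15,0],[0,0,0],0],[[0,0.3,0],[0,0,0],0],[[0,0.4,0],[0,0,0],0],[[0,0.45,0],[0,0,0],0],[[0,0.5,0],[0,0,0],0],[[0,0.5,0],[0,0,0],0]]'

```text
time_s: 21.3
eef_pos: [629.2, -25.4, 38.9]
ee_rot: [0.215, 0.05, 0.975, -0.012]
force: [0.3, -1.7, 0.2]
grip_width: -0.001
grip_force: 0.6
```

step_arm --increments '[[[0,0.05,0],[0,0,0],0],[[0,0.1,0],[0,0,0],0],[[0,0.1,0],[0,0,0],0]]'

```text
time_s: 21.68
eef_pos: [629.3, -24.4, 38.9]
ee_rot: [0.215, 0.05, 0.975, -0.012]
force: [0.7, -1.5, 0.6]
grip_width: -0.001
grip_force: 0.7
```

step_arm --increments '[[[0,0.05,0],[0,0,0],0],[[0,0.05,0],[0,0,0],0]]'

```text
time_s: 21.92
eef_pos: [629.4, -24.0, 38.9]
ee_rot: [0.215, 0.05, 0.975, -0.012]
force: [-0.2, -2.7, 1.0]
grip_width: -0.001
grip_force: 1.2
```

```bash
cat > chk.py <<'E'
import pickle,sys;from h import *
from rig import ctrl
go()
c=ctrl.capture("wrist");pickle.dump(c,open(sys.argv[1]+".pkl","wb"))
g=cv2.GaussianBlur(cv2.cvtColor(c["img"],cv2.COLOR_RGB2GRAY),(3,3),0).astype(int)
for v in map(int,sys.argv[2:]):
    us=[u for u in range(315,632) if abs(g[v,u+1]-g[v,u-1])>25 and abs(g[v,u+1]-g[v,u-1])==max(abs(g[v,w+1]-g[v,w-1]) for w in range(u-3,u+4))]
    print(v,[(u,int(g[v,u+1]-g[v,u-1]),float(face(c,RO,RY,(u,v))[0,0].round(1))) for u in us])
E
python3 chk.py w14 254 258
```

```text
at [629.4 -24.   38.9] j [-0.25  0.59  1.72  0.15  0.41 -1.84] t 21.93 w -0.001 gf 1.2 F [-0.2 -2.7  1. ]
254 [(318, 37, -0.7), (328, 76, 4.7), (375, -36, 30.0), (397, -32, 41.8), (402, 34, 44.5), (423, -41, 55.9), (445, -32, 67.7), (446, -32, 68.2), (451, 35, 70.9), (471, -41, 81.7), (494, -34, 94.1), (500, 31, 97.3), (519, -39, 107.6), (523, 35, 109.7), (554, -30, 126.4), (568, -54, 133.9), (580, 44, 140.4), (593, -37, 147.4)]
258 [(318, 37, -0.7), (338, 67, 10.0), (339, 67, 10.6), (375, -38, 29.9), (423, -42, 55.8), (471, -41, 81.6), (520, -41, 107.9), (553, -28, 125.7), (568, -49, 133.7), (569, -49, 134.3), (581, 45, 140.7), (593, -36, 147.1)]
```

step_arm --increments '[[[0,0.05,0],[0,0,0],0],[[0,0.05,0],[0,0,0],0]]'

```text
time_s: 22.22
eef_pos: [629.4, -23.7, 38.9]
ee_rot: [0.215, 0.05, 0.975, -0.012]
force: [-0.6, -5.2, 0.3]
grip_width: -0.002
grip_force: 2.5
```

step_arm --increments '[[[0,0.05,0],[0,0,0],0],[[0,0.05,0],[0,0,0],0]]'

```text
time_s: 22.48
eef_pos: [629.5, -23.2, 38.9]
ee_rot: [0.215, 0.05, 0.975, -0.012]
force: [-1.0, -4.1, 0.4]
grip_width: 0.004
grip_force: 2.5
```

```bash
python3 chk.py w15 258
```

```text
at [629.5 -23.2  38.9] j [-0.25  0.59  1.72  0.15  0.41 -1.84] t 22.48 w 0.004 gf 2.5 F [-1.  -4.1  0.4]
258 [(318, 36, 0.1), (339, 69, 11.4), (375, -33, 30.8), (378, 33, 32.4), (423, -41, 56.6), (471, -41, 82.4), (519, -36, 108.2), (523, 37, 110.3), (556, -41, 128.0), (568, -53, 134.5), (581, 44, 141.5), (593, -37, 147.9)]
```

The push force has levelled off at 4–5 N, so the row is shut against the cheek. I'm backing out.

step_arm --increments '[[[0,-0.2,0],[0,0,0],0],[[0,-0.8,0],[0,0,0],0],[[0,-1.5,0],[0,0,0],0],[[1.3,-1.5,-2.7],[0,0,0],0],[[2.5,-1.5,-5.4],[0,0,0],0],[[2.5,-1.5,-9],[0,0,0],0],[[2.5,-1.5,-9],[0,0,0],0]]'

```text
time_s: 23.4
eef_pos: [568.2, -32.0, 112.4]
ee_rot: [0.216, 0.05, 0.975, -0.012]
force: [0.4, 0.2, -0.6]
grip_width: 0.001
grip_force: 0.0
```

```bash
python3 chk.py w16 225 235; python3 - <<'E'
import pickle;from h import *
c=pickle.load(open("w16.pkl","rb"))
p=Ro.from_euler('z',RY,degrees=True)
tp=lambda y:proj(c,RO+p.apply(np.array([2.1,y,41.8])+6*N+26*U))[0]
P=[tp(y) for y in(18,44,70,96,122)];print(np.round(P,1).tolist());tops(c,[int(q[0])+d for q in P for d in(-5,5)],240,300)
from rig import ctrl
t0=pickle.load(open("c0.pkl","rb"))["top"]["img"].astype(int);t=ctrl.capture("top")["img"].astype(int)
d=(abs(t-t0).max(2)>40).astype(np.uint8)
for n,(x,y,r) in dict(cup=(478,223,24),bowl=(151,237,27),coaster=(180,147,34),pw=(473,131,17),rackR=(370,155,18)).items(): print(n,int(d[y-r:y+r,x-r:x+r].sum()))
E
```

```text
at [568.2 -32.  112.4] j [-0.3   0.35  1.86  0.17  0.5  -1.9 ] t 23.4 w 0.001 gf 0.0 F [ 0.4  0.2 -0.6]
225 [(341, 59, 5.7), (384, -100, 42.6), (388, 93, 46.1), (402, 29, 58.1), (414, -98, 68.4), (418, 97, 71.9), (430, -27, 82.2), (444, -94, 94.2), (448, 98, 97.7), (460, -30, 108.0), (481, -27, 126.0), (491, -57, 134.6), (496, 59, 138.9), (504, -36, 145.8), (505, -36, 146.7)]
235 [(341, 62, 5.6), (346, -56, 9.9), (362, -55, 23.6), (372, 33, 32.1), (400, -29, 56.1), (410, 55, 64.7), (426, 55, 78.4), (433, 27, 84.4), (453, -56, 101.5), (457, 55, 104.9), (467, -54, 113.5), (471, 59, 116.9), (475, -54, 120.3), (479, 59, 123.8), (483, -72, 127.2), (492, -55, 134.9), (497, 59, 139.2), (505, -38, 146.0)]
[[356.1, 273.1], [386.9, 273.2], [417.7, 273.2], [448.5, 273.2], [479.4, 273.2]]
351 [(272, -69)]
361 [(272, -69), (300, -53)]
381 [(263, -44), (272, -68), (293, -53)]
391 [(272, -67), (295, -52)]
412 [(272, -67)]
422 [(272, -67)]
443 [(272, -66)]
453 [(272, -66)]
474 [(272, -65)]
484 [(247, -51), (272, -66)]
cup 121
bowl 0
coaster 0
pw 0
rackR 3
```

```bash
python3 -c "
from rig import ctrl
print(ctrl.finish_job())"
```

```text
the job is handed in; nothing more can be done
None
```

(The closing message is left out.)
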